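# Tare the portion scale

## Task

An empty tub stands on the portion scale: tare the scale. With a fingertip, slide the grey cover fully aside, press the sunken blue key all the way down and let it come up again, then slide the cover fully back home over the keys. Never press the red key, and leave the tub, the bottle and the piece of cake where they are.

Things in the scene. Friction and masses are not known exactly. Their poses are not given: they have to be found in the camera images.
- scale: white portion scale, fixed on the table. Origin under the middle of its console (130 x 130 mm, flat face 60 mm above the table); z up, +x towards the steel weighing plate (180 x 220 mm, centre 158 mm to +x, top at 45 mm), -x towards its small sloping display, +y the direction in which the cover opens
- bay (a point): point in the console face (60 mm above the table, axes as the scale's) midway between two square wells with upright walls, each 44 x 44 mm inside: one centre 26.5 mm to -x, the other 26.5 mm to +x. Which well holds the blue and which the red key varies
- cover (a joint): flat grey sliding cover that lies on the console over both wells; 0 = home (both wells covered), grows as it slides along the scale's +y, stop at 0.062 m (wells quite clear from 0.05). It may stand up to 0.02 open at the start. It slides with about 1.5 N of friction and stays where it is left; it cannot be lifted off
- pocket (a point): middle of the cover's flat top, 64 mm above the table; moves with the cover. To its +y and -y stand two orange-topped ribs along the scale's x, 80 mm long, 6 mm thick, 11 mm high above this flat top, 42 mm apart inside. Push a rib from inside or outside to slide the cover
- tare_key (a joint): blue round key (tare), 34 mm across, at the bottom of one of the wells; 0 = up, 0.005 m = fully down. Springs back by itself; starts to move at about 2 N, fully down at about 5.5 N, then a rigid stop
- tare_key_top (a point): centre of the top of the blue key, 44.5 mm above the table when up, that is 15.5 mm below the console face; at the middle of its well
- off_key (a joint): red round key (off), same size and spring, in the other well; 0 = up, 0.005 m = fully down. Must not be pressed
- tub: small white round food tub with lid, 119 mm across, 51 mm high, loose on the weighing plate; origin at the centre of its underside. Leave it
- bottle: white squeeze bottle with red nozzle, 56 mm across, 184 mm high, loose on the table; origin at the centre of its underside. Leave it
- slice: low piece of cake, 50 x 80 x 38 mm, loose on the table; origin at the centre of its underside. Leave it

How it is judged:
By the outcome, as a careful person would: the job done as asked, in the order asked, and still so for the second after the job is handed in, with the robot touching nothing.
It also fails if it takes over 48 s, if anything falls off the work surface, if the arm or the gripper's body presses on something with over 40 N, if the wrist force passes 120 N, or if a joint passes its speed limit or range.

## Robot

A 6-joint arm with a two-finger parallel gripper is mounted at the origin on a cart in front of the work surface, level with it; the furniture and walls round the work are solid. World frame = base frame: x ahead of the robot, y to its left, z up, the work surface at z = 0. Lengths are in m, angles in rad, forces in N, time in s.
With the tool pointing down it reaches from about 0.375 to 0.975 m from the base axis. Payload 3.8 kg.
Tool frame: the origin (TCP) lies on the centre line of the jaws, within the pads' length; the fingertips stand 25 mm ahead of it and the grasp point (between the pads) lies 6 mm ahead of it (env.tips_ahead is the z of the fingertips in the tool frame, in m); z points along the fingers, x is the direction in which the jaws open and shut, and the axes are right-handed (so a half turn about z gives the same grasp; the last joint's range is limited). The gripper opens to 85 mm and grips with 20 to 120 N. Pads are 22 mm wide; open, the fingers measure 114 mm over their backs; the gripper's body (76 mm by 85 mm) begins 54 mm behind the grasp point. The pads swing forward as they close: fully open they stand 13 mm farther back than shut.
Start: joints at [-1.252, 0.264, 1.604, -0, 1.274, -0.037], TCP at [0.235, -0.633, 0.256] pointing down, gripper open.
Joint ranges: [-2.63, 2.63], [-0.94, 2.18], [0.31, 2.57], [-1.31, 4.45], [0, 2.66], [-2.55, 2.55]. Speed limits (rad/s): [2.57, 2.57, 3.14, 3.14, 3.14, 3.14].

## Interface

Orientations are given as a unit quaternion [x, y, z, w].
In Python, from plant import env gives the robot as it stands.
- The arm moves only by the tool servo_tool, never from a script. Its argument "series" is a list of rows, each a list of 7 numbers: the finger opening in mm, from 0 to 85.4, then the shift along the world's x, y, z as a fraction of full scale, then the turn, a rotation vector about the world's x, y, z as a fraction of full scale. A call has 1 to 10 rows; each row shifts and turns the commanded pose from where the row before left it; what a row does not reach is not made up. Full scale, the value 1, is 0.03 m for a shift and 0.15 rad for a turn. A row lasts 1/8 s, in which the tool goes at most 62.5 mm and 10.7 degrees, less where a joint would pass 70% of its speed; a pose out of reach is approached as far as the arm can. A call with a number of a shift or a turn outside -1 to 1 is refused whole. A call with a gripper value outside its range is refused whole. The fingers move at their own pace and stop on an object; the grip force is fixed at half the most. Time passes only in rows, so rows that do not move let the fingers close. It gives the time, the measured TCP pose, the force and the opening at its end, in the units of the state.
- env.sense(): the state, without advancing time (a new reading comes with each control period).
- env.capture(name): name is "side" or "top" or "wrist"; returns a dict with "img" (480x640x3 uint8, blue, green, red), "K" (3x3 intrinsics, pixels), "world_from_camera" (4x4, takes a point from camera to world coordinates); the wrist camera has in their place "tool_from_camera" (4x4, takes a point from camera to tool coordinates, whose origin is the TCP and whose axes are the tool frame's). Camera axes: x right, y up, looking along -z (the intrinsics and any distortion apply to the point x, -y, -z); pixel columns grow to the right and rows downward; lengths in m; the calibration is good to about 2 mm. A picture is of the moment at which its call begins: read the wrist's pose just before it. There is no depth.
- env.sign_off(): hands the job in, once; it reports no verdict.
The state is a dict: "time": time; "joints": joint angles; "joint_velocities": joint speeds; "effort": joint torques, N m; "tool_pos": TCP position; "ee_rot": TCP orientation; "ft_force": force on the tool from outside, world axes, zero at the start; "torque": the same for the moment, N m; "gripper_width": opening from 0.0 (shut) to 1.0 (fully open).
Only numpy, scipy, OpenCV 4.12 (cv2) and the standard library are available. Lean on these libraries where they do the work, as an engineer would, in place of code of your own. Each camera call takes 0.05 s, during which the arm holds its last target.

## Working session

There is one attempt and no reset: what is moved stays moved. The work goes in short steps, Python scripts to look and compute and a tool call to move; the robot and the scene stay as the last step left them, time stands still between calls to the robot, and variables do not carry over. Pictures are saved under pics/ and viewed, and the job is handed in when it is done.

Besides the shell and the picture viewer there is one more tool, called after ">>>" as name(argument=value, ...) on one line, values as JSON. servo_tool: Moves the arm, as the interface text tells. Its arguments: {"type":"object","properties":{"series":{"type":"array"}},"required":["series"]}

```bash
mkdir -p pics; ls; python3 - <<'E'
from plant import env
import cv2
s=env.sense(); print(s['time'],s['tool_pos'],s['ee_rot'],s['gripper_width'],env.tips_ahead)
for n in ['top','side','wrist']:
    c=env.capture(n); cv2.imwrite(f'pics/{n}0.png',c['img']); print(n,c['K'],c.get('world_from_camera',c.get('tool_from_camera')), [k for k in c])
E
```

```text
pics
0.0 [ 0.23491833 -0.63208859  0.25496109] [ 8.21072497e-01 -5.70822831e-01 -8.93377646e-04 -6.72080602e-04] 0.9972120668942072 0.025
top [[615.33455791   0.         325.81964941]
 [  0.         615.33455791 240.21833912]
 [  0.           0.           1.        ]] [[ 0.0159632   0.98194574 -0.18848802  0.38517553]
 [-0.99965242  0.0196293   0.01759932  0.29900052]
 [ 0.02098147  0.18814156  0.98191778  0.95657269]
 [ 0.          0.          0.          1.        ]] ['img', 'K', 'world_from_camera']
side [[483.00027462   0.         312.59159868]
 [  0.         483.00027462 239.04360176]
 [  0.           0.           1.        ]] [[-0.9927383   0.09501923 -0.07376999  0.47439874]
 [-0.11840252 -0.66350103  0.73874706  0.95122881]
 [ 0.02124871  0.74211706  0.6699334   0.64767385]
 [ 0.          0.          0.          1.        ]] ['img', 'K', 'world_from_camera']
wrist [[353.41915673   0.         315.53366687]
 [  0.         353.41915673 240.26401365]
 [  0.           0.           1.        ]] [[ 9.99999957e-01  1.33874555e-05 -2.93590241e-04  3.38174658e-04]
 [-6.33524414e-05 -9.65657504e-01 -2.59818361e-01 -6.47663281e-02]
 [-2.86985926e-04  2.59818369e-01 -9.65657461e-01 -1.18418915e-01]
 [ 0.00000000e+00  0.00000000e+00  0.00000000e+00  1.00000000e+00]] ['img', 'K', 'tool_from_camera']
```

View pics/top0.png

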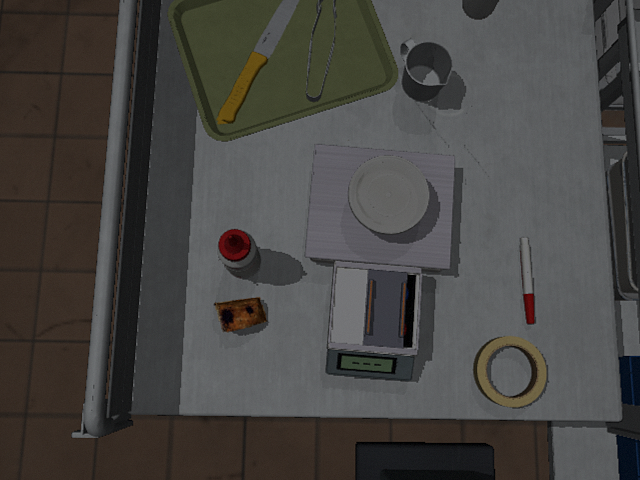

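View pics/side0.png

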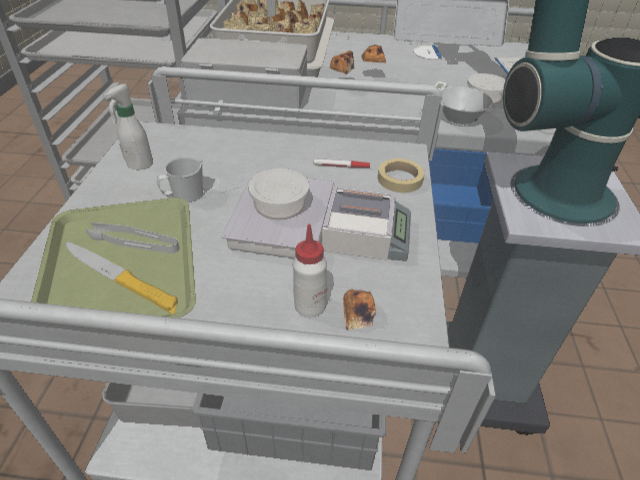

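```bash
python3 - <<'E'
import cv2
a=cv2.imread('pics/top0.png')[250:390,300:450]; cv2.imwrite('pics/z1.png',cv2.resize(a,None,fx=4.2,fy=4.2,interpolation=cv2.INTER_CUBIC))
E
```

```text
(no output)
```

View pics/z1.png

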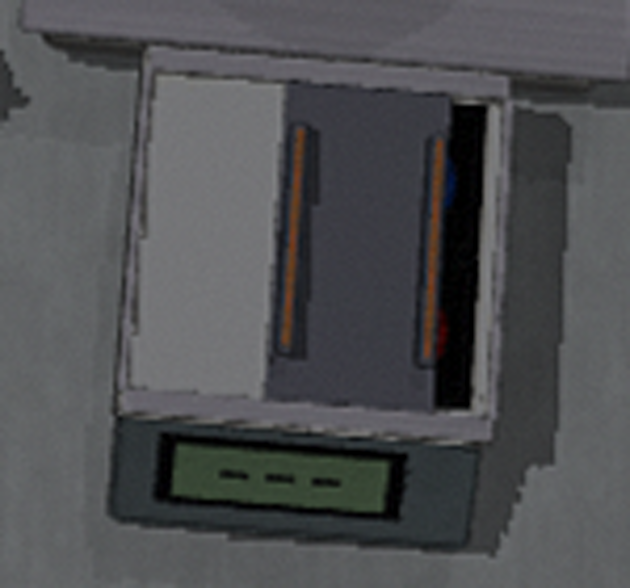

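View pics/wrist0.png

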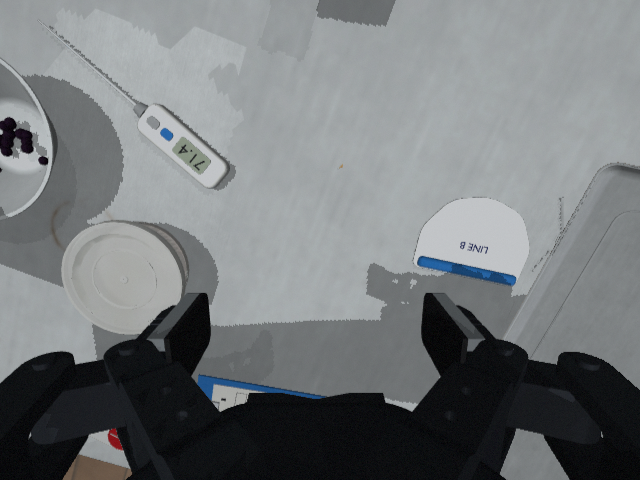

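```bash
cat >h.py <<'E'
import numpy as np
def px2w(c,uv,z,T=None):
    T=c['world_from_camera'] if T is None else T
    K=c['K'];d=np.array([(uv[0]-K[0,2])/K[0,0],-(uv[1]-K[1,2])/K[1,1],-1.])
    d=T[:3,:3]@d;o=T[:3,3];return o+d*(z-o[2])/d[2]
E
python3 - <<'E'
from plant import env
from h import *
c=env.capture('top')
z=lambda p:(300+(p[0]+.5)/4.2-.5,250+(p[1]+.5)/4.2-.5)
for n,p,h in [('TL',(147,47),.06),('TR',(508,75),.06),('BR',(490,442),.06),('BL',(118,413),.06),('L1',(301,126),.075),('L2',(286,350),.075),('R1',(439,138),.075),('R2',(427,361),.075),('blue',(450,182),.0445),('covTR',(450,95),.064),('covBR',(435,410),.064),('inTR',(487,104),.06),('inBR',(470,408),.06),('inTL',(155,75),.06),('inBL',(130,388),.06)]:
    print(n,px2w(c,z(p),h).round(4))
for n,uv,h in [('pTL',(314,145),.045),('pTR',(455,154),.045),('pBR',(450,271),.045),('pBL',(305,261),.045)]: print(n,px2w(c,uv,h).round(4))
E
```

```text
TL [0.5266 0.2695 0.06  ]
TR [0.5191 0.1424 0.06  ]
BR [0.3922 0.1502 0.06  ]
BL [0.3999 0.2777 0.06  ]
L1 [0.4978 0.2166 0.075 ]
L2 [0.4215 0.2216 0.075 ]
R1 [0.4945 0.1691 0.075 ]
R2 [0.4186 0.1738 0.075 ]
blue [0.4827 0.1608 0.0445]
covTR [0.5111 0.1635 0.064 ]
covBR [0.4026 0.1696 0.064 ]
inTR [0.5087 0.1499 0.06  ]
inBR [0.4035 0.157  0.06  ]
inTL [0.5167 0.2665 0.06  ]
inBL [0.4084 0.2737 0.06  ]
pTL [0.7104 0.3034 0.045 ]
pTR [0.7009 0.0836 0.045 ]
pBR [0.5169 0.0955 0.045 ]
pBL [0.5278 0.3133 0.045 ]
```

>>> servo_tool(series=[[0,0.6,0.95,0.3,0,0,0],[0,0.6,0.95,0.3,0,0,0],[0,0.6,0.95,0.3,0,0,0.96],[0,0.6,0.95,0.3,0,0,0.96],[0,0.6,0.95,0.3,0,0,0.96],[0,0.6,0.95,0.3,0,0,0.96],[0,0.6,0.95,0.3,0,0,0.96],[0,0.6,0.95,0.3,0,0,0.96],[0,0.6,0.95,0.3,0,0,0.96],[0,0.6,0.95,0.3,0,0,0.96]])

```text
time: 1.45
tool_pos: [0.4155, -0.3466, 0.3464]
ee_rot: [1.0, -0.029, -0.0, -0.0]
ft_force: [-0.4, -0.3, -0.1]
gripper_width: -0.001
```

>>> servo_tool(series=[[0,0.2,0.95,0,0,0,0],[0,0.2,0.95,0,0,0,0],[0,0.2,0.95,0,0,0,0],[0,0.2,0.95,0,0,0,0],[0,0.2,0.95,0,0,0,0],[0,0.2,0.95,0,0,0,0],[0,0.2,0.95,0,0,0,0],[0,0.2,0.95,0,0,0,0],[0,0.2,0.95,0,0,0,0],[0,0,0,0,0,0,0]])

```text
time: 2.7
tool_pos: [0.4692, -0.0898, 0.3462]
ee_rot: [1.0, -0.03, -0.0, -0.0]
ft_force: [-0.1, -1.2, -0.4]
gripper_width: 0.001
```

>>> servo_tool(series=[[0,-0.05,0.95,-0.3,0,0,0],[0,-0.05,0.95,-0.3,0,0,0],[0,-0.05,0.95,-0.3,0,0,0],[0,-0.05,0.95,-0.3,0,0,0],[0,-0.05,0.95,-0.3,0,0,0],[0,-0.04,0.95,-0.3,0,0,0],[0,-0.04,0.95,-0.3,0,0,0],[0,-0.04,0.95,-0.3,0,0,0],[0,0,0.95,-0.3,0,0,0],[0,0,0.95,-0.3,0,0,0]])

```text
time: 3.95
tool_pos: [0.4583, 0.1937, 0.2559]
ee_rot: [0.999, -0.032, 0.0, 0.0]
ft_force: [0.2, -0.0, -0.7]
gripper_width: -0.001
```

```bash
python3 - <<'E'
from plant import env
import cv2
s=env.sense();print(s['tool_pos'],s['ee_rot'])
for n in ['wrist','top']:
    c=env.capture(n); cv2.imwrite(f'pics/{n}1.png',c['img'])
E
```

```text
[0.45830597 0.19371852 0.25593037] [ 9.99494384e-01 -3.17939072e-02  1.73327510e-04  3.06042978e-04]
```

View pics/wrist1.png

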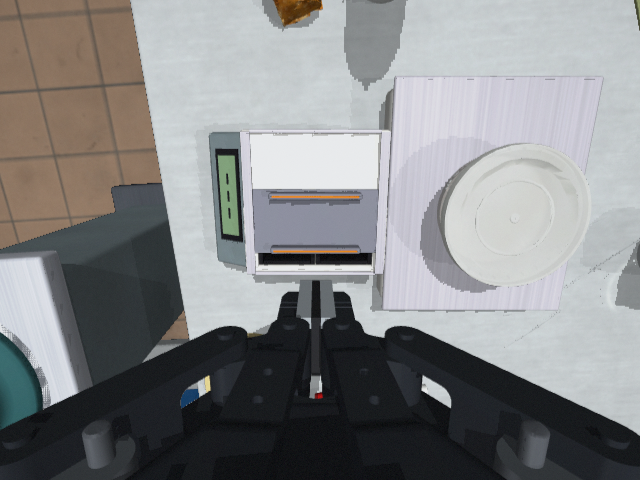

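View pics/top1.png

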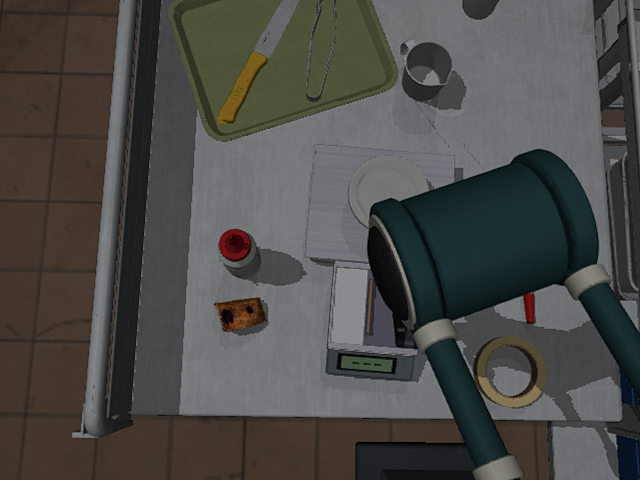

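```bash
cat >>h.py <<'E'
from scipy.spatial.transform import Rotation as R
def wT(s,c):
    T=np.eye(4);T[:3,:3]=R.from_quat(s['ee_rot']).as_matrix();T[:3,3]=s['tool_pos'];return T@c['tool_from_camera']
E
python3 - <<'E'
from plant import env
from h import *
import cv2
a=cv2.imread('pics/wrist1.png')[120:285,205:400]; cv2.imwrite('pics/z2.png',cv2.resize(a,None,fx=3.5,fy=3.5,interpolation=cv2.INTER_CUBIC))
s=env.sense();c=env.capture('wrist');T=wT(s,c)
for n,p,h in [('ribT l',(272,196),.075),('ribT r',(361,196),.075),('ribB l',(273,248.5),.075),('ribB r',(361,248.5),.075),('TL',(246,130),.06),('TR',(390,130),.06),('BR',(383,273),.06),('BL',(246,273),.06)]:
    print(n,px2w(c,p,h,T).round(4))
E
```

```text
ribT l [0.4212 0.2202 0.075 ]
ribT r [0.4964 0.2157 0.075 ]
ribB l [0.4178 0.1741 0.075 ]
ribB r [0.4951 0.1694 0.075 ]
TL [0.4024 0.2754 0.06  ]
TR [0.5241 0.268  0.06  ]
BR [0.5167 0.1396 0.06  ]
BL [0.388  0.1473 0.06  ]
```

View pics/z2.png

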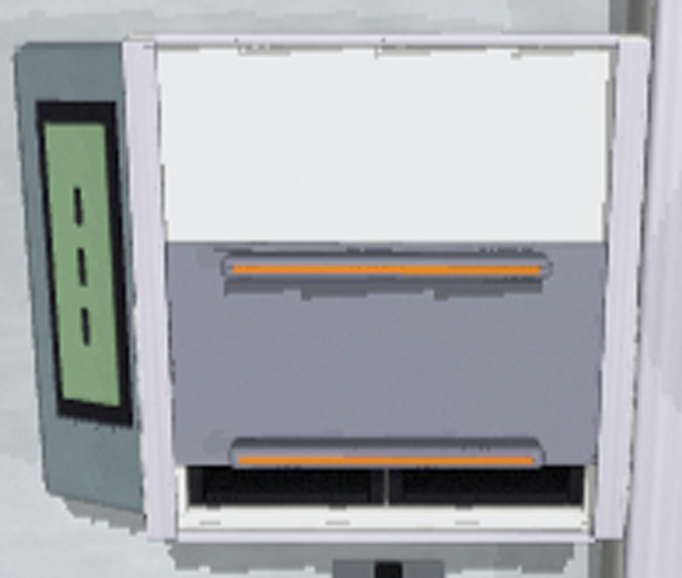

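>>> servo_tool(series=[[0,0,0.03,-0.9,0,0,0],[0,0,0,-0.9,0,0,0],[0,0,0,-0.9,0,0,0],[0,0,0,-0.9,0,0,0],[0,0,0,-0.9,0,0,0],[0,0,0,-0.3,0,0,0],[0,0,0,-0.3,0,0,0],[0,0,0,-0.3,0,0,0],[0,0,0,0,0,0,0]])

```text
time: 5.22
tool_pos: [0.4579, 0.1945, 0.0941]
ee_rot: [1.0, -0.031, -0.0, 0.0]
ft_force: [0.5, 0.6, -0.6]
gripper_width: 0.004
```

```bash
python3 - <<'E'
from plant import env
import cv2
s=env.sense();print(s['tool_pos'],s['ft_force'])
for n in ['wrist','side']:
    c=env.capture(n); cv2.imwrite(f'pics/{n}2.png',c['img'])
E
```

```text
[0.45789176 0.19454764 0.09408268] [ 0.46900204  0.60284881 -0.61986901]
```

View pics/wrist2.png

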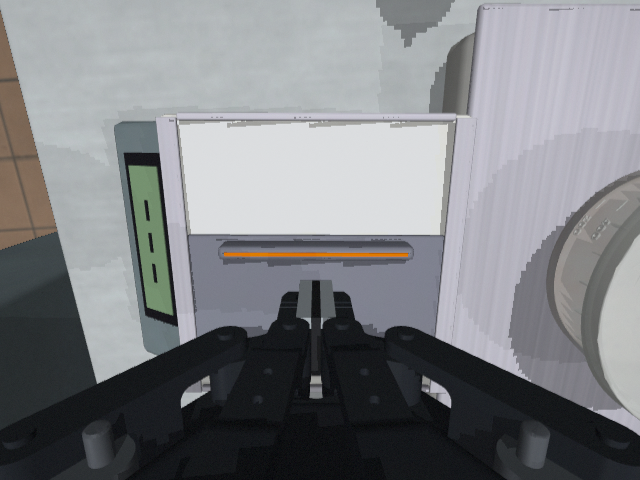

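View pics/side2.png

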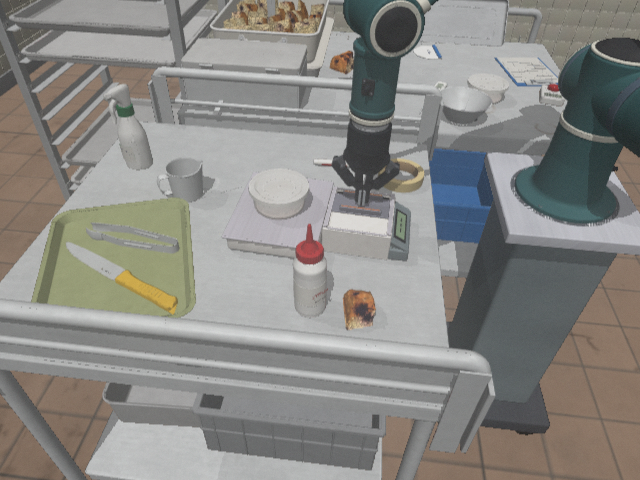

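>>> servo_tool(series=[[0,0.02,0.3,0,0,0,0],[0,0.02,0.3,0,0,0,0],[0,0.02,0.3,0,0,0,0],[0,0.02,0.3,0,0,0,0],[0,0.02,0.3,0,0,0,0]])

```text
time: 5.95
tool_pos: [0.4612, 0.2404, 0.0944]
ee_rot: [1.0, -0.031, 0.0, -0.0]
ft_force: [1.1, -1.1, 1.3]
gripper_width: -0.001
```

>>> servo_tool(series=[[0,0,0.1,0,0,0,0],[0,0,0.1,0,0,0,0],[0,0,0.1,0,0,0,0]])

```text
time: 6.32
tool_pos: [0.461, 0.2487, 0.0942]
ee_rot: [1.0, -0.032, -0.0, 0.0]
ft_force: [0.4, -1.6, -0.3]
gripper_width: 0.001
```

>>> servo_tool(series=[[0,0,0.1,0,0,0,0],[0,0,0.1,0,0,0,0]])

```text
time: 6.58
tool_pos: [0.4609, 0.2504, 0.094]
ee_rot: [1.0, -0.03, -0.0, 0.005]
ft_force: [3.3, -24.0, 7.2]
gripper_width: -0.003
```

>>> servo_tool(series=[[0,0,0.07,0,0,0,0],[0,0,0.07,0,0,0,0]])

```text
time: 6.82
tool_pos: [0.4609, 0.2509, 0.0939]
ee_rot: [1.0, -0.029, -0.001, 0.008]
ft_force: [4.2, -36.0, 11.6]
gripper_width: -0.003
```

>>> servo_tool(series=[[0,0,-0.6,0,0,0,0],[0,0,0,0.3,0,0,0],[0,0,0,0.9,0,0,0],[0,0,0,0.9,0,0,0],[0,0,-0.5,0.9,0,0,0],[0,0,-0.9,0.9,0,0,0],[0,0,-0.9,0,0,0,0],[0,0,0,0,0,0,0]])

```text
time: 7.82
tool_pos: [0.4612, 0.1719, 0.2124]
ee_rot: [0.999, -0.032, 0.001, -0.001]
ft_force: [0.7, 0.4, 0.3]
gripper_width: -0.002
```

```bash
python3 - <<'E'
from plant import env
import cv2
s=env.sense();print(s['tool_pos'],s['ee_rot'],s['ft_force'])
for n in ['wrist','top']:
    c=env.capture(n); cv2.imwrite(f'pics/{n}3.png',c['img'])
E
```

```text
[0.46123405 0.17189476 0.21242404] [ 9.99474932e-01 -3.23837661e-02  7.63877019e-04 -7.53992888e-04] [0.65224101 0.41449682 0.28852496]
```

View pics/wrist3.png

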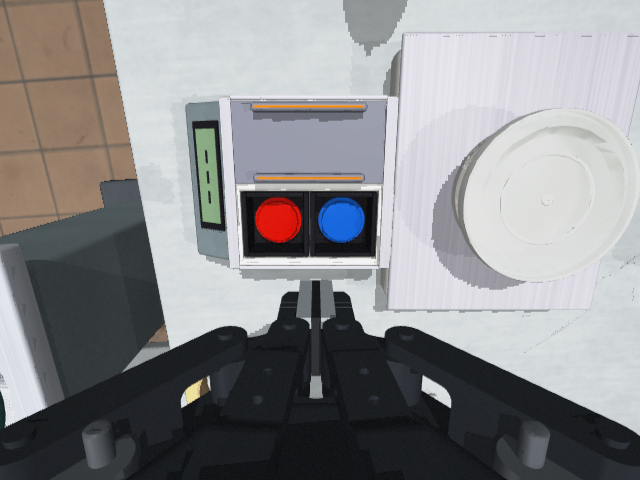

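View pics/top3.png

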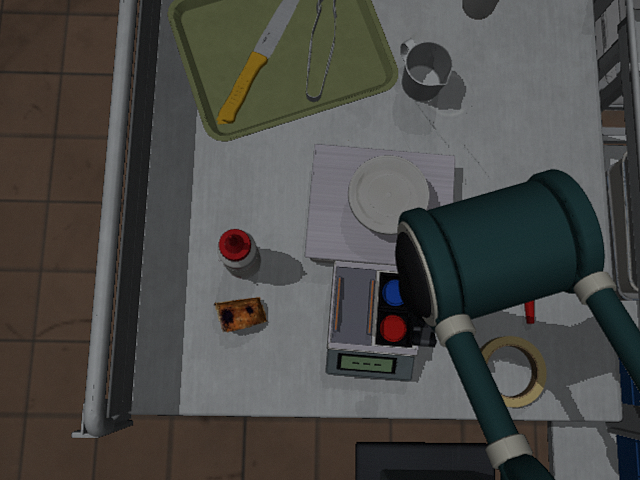

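The cover is fully open in the wrist picture. The blue key is at (341,219) on the plate side and the red key at (278,220). I'll measure the blue key's position.

```bash
python3 - <<'E'
from plant import env
from h import *
import cv2
s=env.sense();c=env.capture('wrist');T=wT(s,c);img=c['img'].astype(int)
b,g,r=img[...,0],img[...,1],img[...,2]
for n,m in [('blue',(b>150)&(r<110)),('red',(r>150)&(b<90)&(g<90))]:
    k,l,st,ce=cv2.connectedComponentsWithStats(m.astype(np.uint8))
    i=1+st[1:,4].argmax();x,y,w,h,_=st[i];print(n,st[i],ce[i],px2w(c,(x+w/2-.5,y+h/2-.5),.0445,T).round(4))
c=env.capture('top');img=c['img'].astype(int);b,g,r=img[...,0],img[...,1],img[...,2]
for n,p,h in [('wTL',(241,192),.06),('wTM',(309.5,192),.06),('wTR',(377,192),.06),('wBL',(245,256),.06),('wBR',(375,256),.06)]:print(n,px2w(env.capture('wrist'),p,h,T).round(4))
m=(r[300:350,370:420]>120)&(b[300:350,370:420]<60);k,l,st,ce=cv2.connectedComponentsWithStats(m.astype(np.uint8));i=1+st[1:,4].argmax();print(st[i],px2w(c,ce[i]+[370,300],.0445))
E
```

```text
blue [ 319  204   46   39 1408] [341.99715909 222.33167614] [0.4819 0.1745 0.0445]
red [ 256  204   46   40 1437] [278.28253305 222.29993041] [0.43   0.1774 0.0445]
wTL [0.4055 0.2069 0.06  ]
wTM [0.4577 0.2036 0.06  ]
wTR [0.5091 0.2004 0.06  ]
wBL [0.4027 0.1558 0.06  ]
wBR [0.5066 0.1493 0.06  ]
[ 0 10  1  4  4] [0.45423443 0.21559562 0.0445    ]
```

>>> servo_tool(series=[[0,0.35,0.07,-0.4,0,0,0],[0,0.35,0.07,-0.6,0,0,0],[0,0,0,-0.9,0,0,0],[0,0,0,-0.9,0,0,0],[0,0,0,-0.7,0,0,0],[0,0,0,-0.4,0,0,0],[0,0,0,0,0,0,0]])

```text
time: 9.15
tool_pos: [0.4814, 0.1758, 0.0929]
ee_rot: [1.0, -0.032, -0.001, 0.0]
ft_force: [-0.2, -0.4, 0.6]
gripper_width: 0.001
```

```bash
python3 - <<'E'
from plant import env
import cv2
s=env.sense();print(s['tool_pos'],s['ee_rot'],s['ft_force'])
for n in ['wrist']:
    c=env.capture(n); cv2.imwrite(f'pics/{n}4.png',c['img'])
E
```

```text
[0.48139302 0.17584405 0.09293361] [ 9.99500493e-01 -3.15776441e-02 -1.20736571e-03  3.98750009e-04] [-0.15441167 -0.36017312  0.63675894]
```

View pics/wrist4.png

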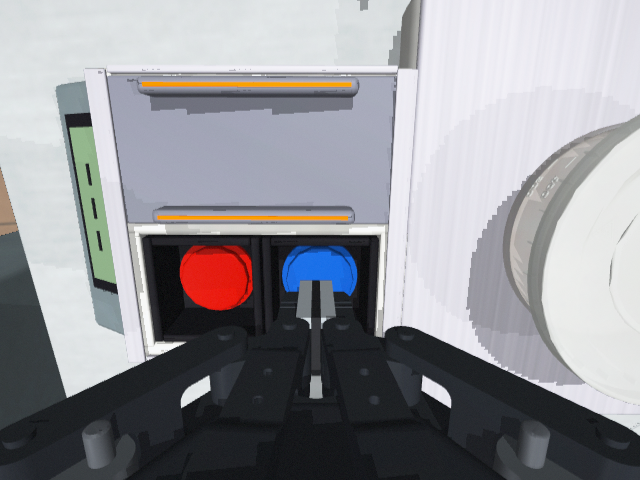

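>>> servo_tool(series=[[0,0.06,0.01,-0.3,0,0,0],[0,0,0,-0.3,0,0,0],[0,0,0,-0.1,0,0,0],[0,0,0,0,0,0,0]])

```text
time: 9.7
tool_pos: [0.4835, 0.1763, 0.0729]
ee_rot: [1.0, -0.031, -0.0, 0.0]
ft_force: [0.4, -0.5, 0.2]
gripper_width: -0.002
```

>>> servo_tool(series=[[0,0,0,-0.07,0,0,0],[0,0,0,-0.07,0,0,0],[0,0,0,0,0,0,0]])

```text
time: 10.07
tool_pos: [0.4841, 0.1765, 0.0693]
ee_rot: [1.0, -0.031, 0.0, -0.0]
ft_force: [-0.4, -0.1, 2.5]
gripper_width: -0.001
```

Contact is at the expected height. I'll press down in small steps.

>>> servo_tool(series=[[0,0,0,-0.07,0,0,0],[0,0,0,-0.07,0,0,0],[0,0,0,0,0,0,0]])

```text
time: 10.45
tool_pos: [0.4841, 0.1765, 0.0651]
ee_rot: [1.0, -0.032, 0.0, -0.0]
ft_force: [-0.6, -1.2, 4.6]
gripper_width: -0.0
```

>>> servo_tool(series=[[0,0,0,-0.06,0,0,0],[0,0,0,-0.06,0,0,0],[0,0,0,0,0,0,0]])

```text
time: 10.82
tool_pos: [0.4843, 0.1765, 0.0642]
ee_rot: [1.0, -0.031, -0.0, 0.0]
ft_force: [-8.7, -2.4, 25.0]
gripper_width: 0.0
```

>>> servo_tool(series=[[0,0,0,0.3,0,0,0],[0,0,0,0.5,0,0,0],[0,0,0,0.9,0,0,0],[0,0,0,0.9,0,0,0],[0,0,0,0.9,0,0,0],[0,0,0,0.9,0,0,0],[0,-0.3,0,0.5,0,0,0],[0,-0.5,0,0,0,0,0],[0,0,0,0,0,0,0]])

```text
time: 11.95
tool_pos: [0.4575, 0.1761, 0.2068]
ee_rot: [1.0, -0.031, -0.001, 0.0]
ft_force: [0.1, -0.6, -0.2]
gripper_width: -0.002
```

```bash
python3 - <<'E'
from plant import env
import cv2
s=env.sense();print(s['tool_pos'],s['ee_rot'],s['ft_force'])
for n in ['wrist']:
    c=env.capture(n); cv2.imwrite(f'pics/{n}5.png',c['img'])
E
```

```text
[0.45746008 0.17607303 0.20681372] [ 9.99512106e-01 -3.12007344e-02 -1.37055639e-03  4.30373336e-04] [ 0.12793186 -0.62673242 -0.24378457]
```

View pics/wrist5.png

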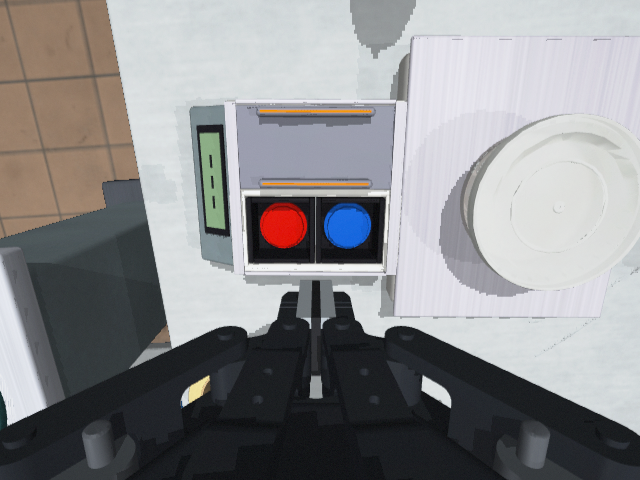

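>>> servo_tool(series=[[0,0.1,0.7,0,0,0,0],[0,0.03,0.7,0,0,0,0],[0,0,0.7,0,0,0,0],[0,0,0.03,-0.9,0,0,0],[0,0,0,-0.9,0,0,0],[0,0,0,-0.9,0,0,0],[0,0,0,-0.6,0,0,0],[0,0,0,-0.4,0,0,0],[0,0,0,0,0,0,0]])

```text
time: 13.12
tool_pos: [0.4632, 0.2401, 0.0964]
ee_rot: [1.0, -0.031, -0.001, 0.0]
ft_force: [-0.2, -0.6, -1.0]
gripper_width: 0.001
```

>>> servo_tool(series=[[0,0,0,-0.1,0,0,0],[0,-0.02,-0.3,0,0,0,0],[0,-0.02,-0.3,0,0,0,0],[0,-0.02,-0.3,0,0,0,0],[0,-0.02,-0.3,0,0,0,0],[0,-0.02,-0.3,0,0,0,0],[0,-0.02,-0.3,0,0,0,0],[0,-0.02,-0.3,0,0,0,0],[0,0,-0.1,0,0,0,0]])

```text
time: 14.25
tool_pos: [0.4593, 0.1736, 0.0941]
ee_rot: [0.999, -0.032, -0.0, 0.0]
ft_force: [0.7, 1.7, 2.2]
gripper_width: 0.005
```

>>> servo_tool(series=[[0,0,-0.1,0,0,0,0],[0,0,-0.1,0,0,0,0],[0,0,0,0,0,0,0]])

```text
time: 14.62
tool_pos: [0.4591, 0.1679, 0.0939]
ee_rot: [1.0, -0.031, -0.0, 0.0]
ft_force: [-0.8, -0.5, -0.6]
gripper_width: -0.002
```

>>> servo_tool(series=[[0,0,-0.1,0,0,0,0],[0,0,0,0,0,0,0]])

```text
time: 14.88
tool_pos: [0.4592, 0.1671, 0.094]
ee_rot: [0.999, -0.032, -0.0, -0.002]
ft_force: [-0.6, 9.3, -1.5]
gripper_width: 0.001
```

>>> servo_tool(series=[[0,0,-0.1,0,0,0,0],[0,0,0,0,0,0,0]])

```text
time: 15.12
tool_pos: [0.4592, 0.1667, 0.0941]
ee_rot: [0.999, -0.033, -0.0, -0.004]
ft_force: [-1.5, 19.1, -3.9]
gripper_width: 0.003
```

Home stop reached. I'll back off to mid-pocket and lift clear.

>>> servo_tool(series=[[0,0,0.5,0,0,0,0],[0,0,0,0.3,0,0,0],[0,0,0,0.9,0,0,0],[0,0,0,0.9,0,0,0],[0,0,0,0.9,0,0,0],[0,0,0,0.9,0,0,0],[0,0,0,0.9,0,0,0],[0,0,0,0,0,0,0]])

```text
time: 16.12
tool_pos: [0.4613, 0.1772, 0.2415]
ee_rot: [0.999, -0.032, 0.003, -0.001]
ft_force: [0.0, 0.7, 0.3]
gripper_width: -0.001
```

```bash
python3 - <<'E'
from plant import env
import cv2
s=env.sense();print(s['tool_pos'],s['ee_rot'],s['ft_force'])
for n in ['wrist','side']:
    c=env.capture(n); cv2.imwrite(f'pics/{n}6.png',c['img'])
E
```

```text
[0.46134207 0.17718641 0.24147099] [ 9.99496258e-01 -3.16003770e-02  2.87869417e-03 -5.99149595e-04] [0.03541963 0.74922126 0.32472647]
```

View pics/wrist6.png

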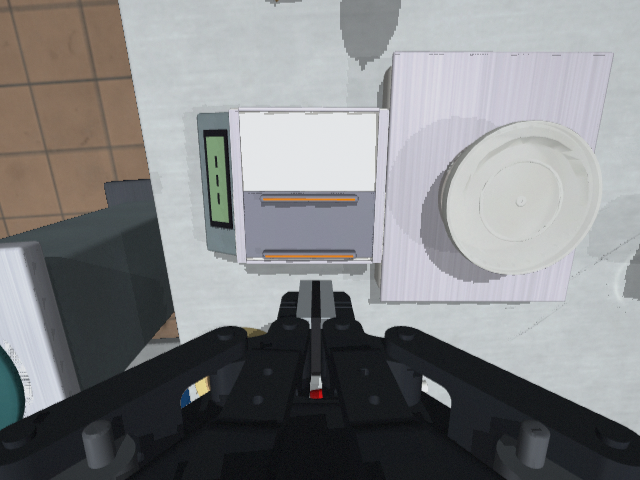

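View pics/side6.png

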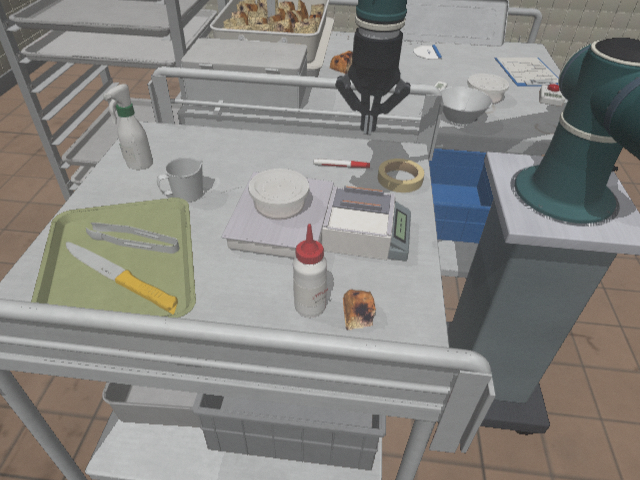

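```bash
python3 -c "
from plant import env
print(env.sign_off())"
```

```text
the job is handed in; nothing more can be done
None
```

I slid the cover open to its stop, pressed the blue key to its rigid stop, let it come up, and slid the cover back to its home stop. The job was handed in at about 16 s.

- **Cover:** opening ended in a force rise to 36 N at the +y stop, and closing in a rise to 19 N at the home stop. The fingertip's travel between the two contacts was about 83 mm. That fits the 62 mm stroke plus 20 mm of play in the pocket. The last wrist picture shows both wells covered.
- **Blue key:** it sat in the well on the weighing-plate side. The force was 4.6 N near the end of its travel, then jumped to 25 N at the expected fully-down height. A picture taken after lifting shows the key unobstructed and apparently up.
- **Lateral force:** at the bottom of the press I read about 9 N sideways, which I took to be friction and did not look into further.
- **Other objects:** I never went into the red key's well. The tub, bottle and cake look unmoved in the side picture, and nothing was touching the tool at the end.
- **Display:** it read "– – –" both before and after, so it gives no independent confirmation that the scale tared.

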